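# Close a tube carrier and tuck its cover under the lip

### The arm

A 6-joint arm with a two-finger parallel gripper is mounted at the origin on a cart in front of the work surface, level with it; the furniture and walls round the work are solid. World frame = base frame: x ahead of the robot, y to its left, z up, the work surface at z = 0. Lengths are in mm, angles in degrees, forces in N, time in s.
With the tool pointing down it reaches from about 300 to 850 mm from the base axis. Payload 4.2 kg.
Tool frame: the origin (TCP) lies at the very end of the fingers, on their centre line; the grasp point (between the pads) lies 19 mm behind it (env.grip_point_offset is the distance from the TCP to the grasp point, in mm); z points along the fingers, y is the line along which they close (so a half turn about z gives the same grasp; the last joint's range is limited). The gripper opens to 91 mm and grips with 3 to 60 N. Pads are 32 mm wide; open, the fingers measure 118 mm over their backs; the gripper's body (76 mm by 178 mm) begins 60 mm behind the grasp point.
Start: joints at [-71.562, 18.312, 89.639, -0, 72.044, -1.146], TCP at [192.735, -541.757, 178.376] pointing down, gripper open.
Joint ranges: [-177.97, 177.97], [-48.28, 115.42], [12.27, 149.76], [-77.06, 257.06], [2.81, 150.46], [-146.56, 146.56]. Speed limits (degrees/s): [147.25, 147.25, 180, 180, 180, 180].

### API

Orientations are given as [roll, pitch, yaw] about the fixed x, y, z axes, in that order (R = Rz(yaw) Ry(pitch) Rx(roll)).
In Python, from workcell import env gives the robot as it stands. The module is installed in compiled form; this text tells all that it offers.
- The arm moves only by the tool arm_command, never from a script. Its argument "rows" is a list of rows, each an object with "delta_pos": the shift along the tool's x, y, z in mm, a list of three; "roll": the turn about the tool's z in units of 5 degrees (1.0 is 5 degrees); "jaw": the opening in per cent of the stroke, from 0 (shut) to 100 (fully open). A call has 1 to 20 rows; each row is the pose to reach, as a shift and turn from the pose commanded when the call began, along the tool's axes at that moment; what a row does not reach only later rows make up. A row lasts 1/12 s, in which the tool goes at most 41.7 mm and 7.16 degrees, less where a joint would pass 70% of its speed; a pose out of reach is approached as far as the arm can. A call with a gripper value outside its range is refused whole. The fingers move at their own pace and stop on an object; "squeeze" is the grip in N (left out, the last holds). Time passes only in rows, so rows that repeat a pose let the fingers close. It gives the time, the measured TCP pose, the force, the opening and the grip force at its end, in the units of the state.
- env.state(): the state, without advancing time (a new reading comes with each control period).
- env.grab_frame(name): name is "scene" or "side" or "wrist"; returns a dict with "img" (480x640x3 uint8, blue, green, red), "z_map" (480x640 float32, mm along the optical axis (not along the pixel's ray), 0 where there is no reading), "fov_y" (degrees; the focal length in pixels is half the picture's height over the tangent of half this angle, whatever the lens; pixels are square), "cx", "cy" (the principal point, pixels), "R" (3x3) and "t" (3): a world point X has camera coordinates R X + t; the wrist camera has in their place "T_tool_cam" (4x4, takes a point from camera to tool coordinates, whose origin is the TCP and whose axes are the flange's). Camera axes: x right, y down, z forward; pixel columns grow to the right and rows downward; lengths in mm; the calibration is good to about 2 mm. A picture is of the moment at which its call begins: read the wrist's pose just before it.
- env.job_done(): hands the job in; it is judged then, once.
The state is a dict: "time_s": time; "qpos": joint angles; "qvel": joint speeds; "effort": joint torques, N m; "ee_pos": TCP position; "ee_rot": TCP orientation; "force": force on the tool from outside, world axes, zero at the start; "torque": the same for the moment, N m; "gripper_width": finger opening in mm; "gripper_force": force on a finger pad.
Only numpy, scipy, OpenCV 4.12 (cv2) and the standard library are available. Lean on these libraries where they do the work, as an engineer would, in place of code of your own. Each camera call takes 0.05 s, during which the arm holds its last target. There are 200 camera calls.

### The job

Close the cover of the blood tube carrier for transport by pushing with the fingertips, without gripping it: fold the raised cover down flat over the tubes, keep it pressed down, and push its thumb rail away from the hinge until the tongue is fully home beneath the retaining lip. Then let go and move clear; the cover must stay shut by itself. Nothing is to be picked up: leave the tubes lying in their grooves and the things round the carrier where they are.

Things in the scene. Friction and masses are not known exactly. Their poses are not given: they have to be found in the camera images.
- carrier: Metal tray for blood tubes, 142 x 124 mm, fixed to the surface. Origin on the surface under the tray. +x runs from the hinge end (x = -60 mm, turned towards the robot) to the lip end (tray ends at +76 mm), y along the hinge (tray +-62 mm), z up. Side rims 36 mm high; two hinge ears (y = +-55 to 65 mm, at the hinge end) reach 44 mm.
- hinge_line (a point): Middle of the cover's hinge axis on the carrier, 36 mm above the surface, at carrier x = -60 mm. The axis runs along the carrier's y.
- lip_edge (a point): Middle of the lower edge, nearest the hinge, of the fixed retaining lip at the far end: carrier x = +57 mm, 44 mm above the surface. The lip is a ledge 84 mm wide and 5 mm thick (top 49 mm high) that runs from here to x = +76 mm; under it is a slot 8 mm high (36 to 44 mm) for the 4 mm thick tongue.
- cover_fold (a joint): Angle of the cover about the hinge line, rad: 0 = flat on the tray (stop), growing as it opens. It starts at 0.8 to 1.3 (1.57 = upright), leaning over the tray. It is springy: let go untucked it rises again to about 0.5; holding it flat takes about 1 N at the thumb rail. Let go when tucked it rises about 0.03, up to the lip.
- cover_slide (a joint): How far the cover is pushed out in its own plane, away from the hinge, in its slotted hinge, m: 0 to 0.016 (stop); starts at 0 to 0.002. Stiff (4.5 N of friction), stays where left. Below 0.005 the tongue passes the lip when folding; above, it lands on top of the lip (push the rail back). At 0.016 the tongue lies 11 mm under the lip. The plate is slippery: push the rail.
- thumb_rail (a point): Middle of the foot of the thumb rail's hinge-side face, on the cover's outer surface, 68 mm from the hinge line at cover_slide 0. The grey rail stands 8 mm up (its middle rib 10 mm), is 8 mm thick and 40 mm long across the cover's middle. The cover is a white plate 4 mm thick (underside in the hinge line's plane), 106 mm wide. Axes turn with it: x from hinge to tongue, z out of the outer surface.
- tongue_edge (a point): Middle of the tongue's free edge; the tongue is the narrower end of the cover, 64 mm wide, 14 mm long and 4 mm thick; its edge is 112 mm from the hinge line with cover_slide at 0. Axes as for the thumb rail.
- tube_0: Capped blood tube, 16 mm thick and 99 mm long, lying loose in the hinge-side groove of the carrier under the cover. Origin at its bottom end; z along the tube. Not to be handled.
- tube_3: Capped blood tube, 16 mm thick and 99 mm long, lying loose in the middle groove of the carrier under the cover. Origin at its bottom end; z along the tube. Not to be handled.
- tube_6: Capped blood tube, 16 mm thick and 99 mm long, lying loose in the lip-side groove of the carrier under the cover. Origin at its bottom end; z along the tube. Not to be handled.
- plaster_box: Small card box 70 x 45 mm, 32 mm high, loose, beside the carrier on its +y side. Origin under its centre. Bystander.
- vial_0: Glass medicine vial, 24 mm thick and 46 mm high, standing loose beside the carrier on its -y side. Origin under its centre. Bystander.
- oximeter: Finger clip pulse oximeter, 60 x 33 x 33 mm, loose, at the left or right side of the surface. Origin under its centre. Bystander.
- swab_box: Card box 58 x 98 mm, 48 mm high, loose, at the left or right side of the surface. Origin under its centre. Bystander.
- needle_box: Card box 52 x 78 mm, 40 mm high, loose, at the left or right side of the surface. Origin under its centre. Bystander.
- cover_underside: Underside of the cover, facing the tubes (origin on the hinge line at cover_slide 0; axes as for the thumb rail). The fingers need never touch it: touching it counts as gripping the cover.
- rail_near: Hinge-side half of the thumb rail, the half to push; origin as for cover_underside. Squeezing it together with rail_far counts as gripping.
- rail_far: Lip-side half of the thumb rail; origin as for cover_underside.

How it is judged:
By the outcome, as a careful person would: the job done as asked, in the order asked, and still so for the second after the job is handed in, with the robot touching nothing.
It also fails if it takes over 38 s, if anything falls off the work surface, if the arm or the gripper's body presses on something with over 40 N, if the wrist force passes 120 N, or if a joint passes its speed limit or range.

## Working session

There is one attempt and no reset: what is moved stays moved. The work goes in short steps, Python scripts to look and compute and a tool call to move; the robot and the scene stay as the last step left them, time stands still between calls to the robot, and variables do not carry over. Pictures are saved under pics/ and viewed, at most 10 in all, crops included, and the job is handed in when it is done.

Besides the shell and the picture viewer there is one more tool, called after "Call:" as name(argument=value, ...), one argument or row to a line, values as JSON. arm_command: Moves the arm, as the interface text tells. Its arguments: {"type":"object","properties":{"rows":{"type":"array"},"squeeze":{"type":"number"}},"required":["rows"]}

```bash
mkdir -p pics; cat > h.py <<'E'
import numpy as np, cv2
from workcell import env
from scipy.spatial.transform import Rotation as Ro
def cloud(f):
    fl=240/np.tan(np.radians(f['fov_y'])/2); v,u=np.mgrid[:480,:640]; z=f['z_map']
    P=np.stack([(u-f['cx'])*z/fl,(v-f['cy'])*z/fl,z],-1)
    return (P-f['t'])@f['R']   # R^T (P-t)
E
python3 - <<'E'
from h import *
s=env.state(); print(s)
for n in ('scene','side'):
    f=env.grab_frame(n); cv2.imwrite(f'pics/{n}.png',f['img']); np.savez(f'{n}.npz',**f); print(n,f['R'],f['t'],f['fov_y'])
E
```

```text
{'time_s': 0.0, 'qpos': array([-7.15629029e+01,  1.83515085e+01,  8.97054665e+01, -1.56384776e-03,
        7.20430351e+01, -1.14498769e+00]), 'qvel': array([ 0.05584057, -0.03719119,  0.00500201, -0.05424846,  0.02656862,
       -0.06233761]), 'effort': array([-3.63296458e-04, -4.12456834e+01, -2.31970829e+01,  7.26626138e-02,
        4.57607908e-02, -1.47348264e-04]), 'ee_pos': array([ 192.53975507, -541.21545785,  177.52802269]), 'ee_rot': array([-1.79899980e+02, -5.11920121e-04,  1.95825678e+01]), 'force': array([0.37260945, 0.26963168, 0.23992276]), 'torque': array([0.04824215, 0.0471491 , 0.00073411]), 'gripper_force': 0.0, 'gripper_width': 90.97620269557594}
scene [[-0.57578196 -0.81759959  0.00245789]
 [-0.58854573  0.41238382 -0.69538012]
 [ 0.56752891 -0.40183391 -0.71863791]] [ 333.93861367  368.75800057 1411.87267421] 42.932307396461354
side [[-0.91755876 -0.39748402  0.00961153]
 [-0.1923721   0.42265947 -0.88563646]
 [ 0.34796394 -0.81447248 -0.46427973]] [ 521.28002023  155.17230591 1311.38446405] 42.10663616806288
```

View pics/scene.png

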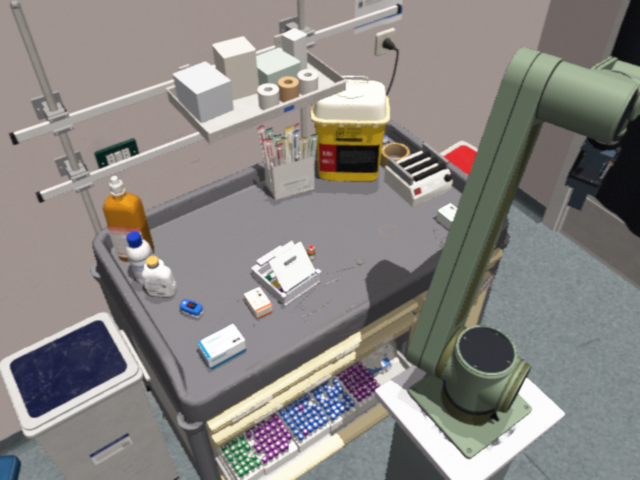

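View pics/side.png

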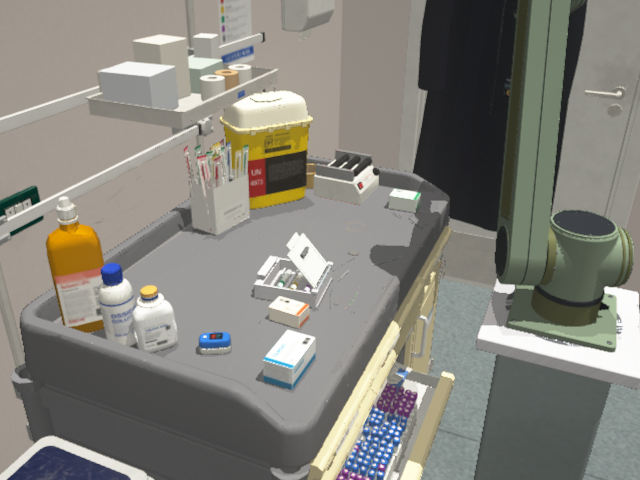

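The scene camera shows the carrier at about (287,270) with its white cover raised. The orange plaster box is at (257,302) and the vial at (311,251). The side view has the carrier at about (295,275).

```bash
python3 - <<'E'
from h import *
out=np.zeros((560,780,3),np.uint8)
for n,(u0,u1,v0,v1) in {'scene':(240,330,235,305),'side':(245,345,225,310)}.items():
    f=dict(np.load(n+'.npz')); W=cloud(f)
    img=f['img']
    c=cv2.resize(img[v0:v1,u0:u1],None,fx=390/(u1-u0),fy=390/(u1-u0),interpolation=cv2.INTER_CUBIC)
    out[:c.shape[0],(0 if n=='scene' else 390):][:, :c.shape[1]]=c
    P=W[v0:v1,u0:u1].reshape(-1,3); ok=f['z_map'][v0:v1,u0:u1].reshape(-1)>0
    C=img[v0:v1,u0:u1].reshape(-1,3)[ok].astype(int); P=P[ok]
    print(n,'table z',np.median(P[np.abs(P[:,2])<8][:,2]), 'n',len(P))
    hi=P[P[:,2]>55]; print('hi',len(hi),hi.min(0),hi.max(0))
    # plane by PCA w/ ransac
    rng=np.random.default_rng(0);best=None
    Q=P[P[:,2]>46]; 
    for _ in range(500):
        a,b,c_=Q[rng.choice(len(Q),3,False)]; m=np.cross(b-a,c_-a); 
        if np.linalg.norm(m)<50: continue
        m/=np.linalg.norm(m); k=np.abs((Q-a)@m)<1.5
        if best is None or k.sum()>best.sum(): best=k
    q=Q[best]; c0=q.mean(0); m=np.linalg.svd(q-c0)[2][2]; m*=np.sign(m[2])
    print('plane',len(q),'of',len(Q),c0,m,'angle from flat(rad)',np.arccos(m[2]),'yaw',np.degrees(np.arctan2(-m[1],-m[0])))
    t=P[(P[:,2]>25)&(P[:,2]<55)]
    r=cv2.minAreaRect(t[:,:2].astype(np.float32)); print('rect',r, len(t))
    np.save(n+'_pts.npy',P)
cv2.imwrite('pics/crop.png',out)
E
```

```text
scene table z -0.2235852921283952 n 6281
hi 1178 [489.97798976  89.96857704  55.14223884] [565.92318625 199.85922245 126.55030036]
plane 470 of 1424 [524.63134411 145.45954678  83.43792346] [-0.75233317 -0.07511141  0.65448688] angle from flat(rad) 0.8572925724009266 yaw 5.701400548890117
rect ((551.6132202148438, 159.9793701171875), (150.9606170654297, 252.31324768066406), 8.507223129272461) 1125
side table z 1.0891800067652577 n 8469
hi 1066 [490.74435614  81.42149048  55.04994519] [564.64434013 198.61954359 125.96279515]
plane 773 of 1388 [524.02612874 144.95635189  83.3259121 ] [-0.75009138 -0.10141982  0.65351124] angle from flat(rad) 0.8585822570248366 yaw 7.700261883671241
rect ((550.64990234375, 176.215576171875), (146.3765411376953, 205.22998046875), 6.3874945640563965) 1470
```

View pics/crop.png

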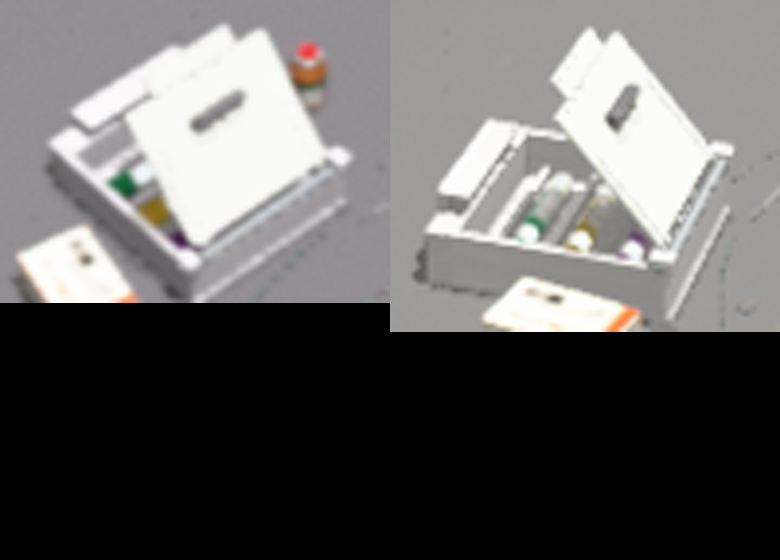

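The crops show the cover at about 49° (0.858 rad) with the rail near its middle. The hinge faces the robot and the carrier yaw is about 7°. I'll move above it with the jaws shut and look with the wrist camera.

Call:
arm_command(
  rows=[
    {"delta_pos": [508, -542, -50], "roll": 2.4, "jaw": 0},
    {"delta_pos": [508, -542, -50], "roll": 2.4, "jaw": 0},
    {"delta_pos": [508, -542, -50], "roll": 2.4, "jaw": 0},
    {"delta_pos": [508, -542, -50], "roll": 2.4, "jaw": 0},
    {"delta_pos": [508, -542, -50], "roll": 2.4, "jaw": 0},
    {"delta_pos": [508, -542, -50], "roll": 2.4, "jaw": 0},
    {"delta_pos": [508, -542, -50], "roll": 2.4, "jaw": 0},
    {"delta_pos": [508, -542, -50], "roll": 2.4, "jaw": 0},
    {"delta_pos": [508, -542, -50], "roll": 2.4, "jaw": 0},
    {"delta_pos": [508, -542, -50], "roll": 2.4, "jaw": 0},
    {"delta_pos": [508, -542, -50], "roll": 2.4, "jaw": 0},
    {"delta_pos": [508, -542, -50], "roll": 2.4, "jaw": 0},
    {"delta_pos": [508, -542, -50], "roll": 2.4, "jaw": 0},
    {"delta_pos": [508, -542, -50], "roll": 2.4, "jaw": 0},
    {"delta_pos": [508, -542, -50], "roll": 2.4, "jaw": 0},
    {"delta_pos": [508, -542, -50], "roll": 2.4, "jaw": 0},
    {"delta_pos": [508, -542, -50], "roll": 2.4, "jaw": 0},
    {"delta_pos": [508, -542, -50], "roll": 2.4, "jaw": 0},
    {"delta_pos": [508, -542, -50], "roll": 2.4, "jaw": 0},
    {"delta_pos": [508, -542, -50], "roll": 2.4, "jaw": 0},
  ],
  squeeze=20,
)

```text
time_s: 1.77
ee_pos: [489.6, 140.4, 227.5]
ee_rot: [180.0, 0.1, 7.8]
force: [-0.3, -0.9, 0.6]
gripper_width: 0.3
gripper_force: 0.0
```

```bash
cat >> h.py <<'E'
def wrist(name):
    s=env.state(); f=env.grab_frame('wrist'); cv2.imwrite(f'pics/{name}.png',f['img'])
    R=Ro.from_euler('xyz',s['ee_rot'],degrees=True).as_matrix(); T=f['T_tool_cam']
    Rw=R@T[:3,:3]; tw=R@T[:3,3]+s['ee_pos']
    f['R']=Rw.T; f['t']=-Rw.T@tw
    np.savez(f'{name}.npz',**{k:f[k] for k in('img','z_map','fov_y','cx','cy','R','t')})
    return s,f
E
python3 - <<'E'
from h import *
s,f=wrist('w1'); print(s['time_s'],s['ee_pos'],s['ee_rot'],s['force'],s['gripper_width'],f['T_tool_cam'])
E
```

```text
1.7667 [489.58988827 140.40567139 227.47613876] [1.79961266e+02 1.02082408e-01 7.76941175e+00] [-0.3107473  -0.85159326  0.60623889] 0.2554845271688329 [[-1.38768711e-03 -9.56397305e-01 -2.92065524e-01  8.30864761e+01]
 [ 9.99998994e-01 -1.24119504e-03 -6.86866824e-04 -6.85798385e-01]
 [ 2.94407300e-04 -2.92066183e-01  9.56398065e-01 -2.06707933e+02]
 [ 0.00000000e+00  0.00000000e+00  0.00000000e+00  1.00000000e+00]]
```

View pics/w1.png

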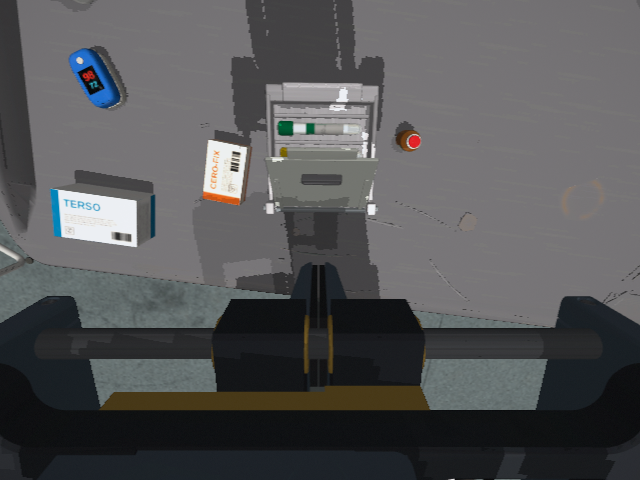

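The wrist view shows the rail at about (322,180), the ears at (269,208) and (372,210), and the lip at (283–372, 90). The shut fingertips are at (318,268).

```bash
python3 - <<'E'
from h import *
f=dict(np.load('w1.npz')); W=cloud(f); img=f['img'].astype(int)
sub=np.zeros((480,640),bool); sub[75:220,258:385]=1
# lip: z 46-52, far ; ears z 42-46 near hinge
for nm,z0,z1,r in (('lip',45,53,(78,105)),('ears',40,50,(195,220))):
    k=sub&(W[...,2]>z0)&(W[...,2]<z1); k[:r[0]]=0;k[r[1]:]=0
    n,l,st,c=cv2.connectedComponentsWithStats(k.astype(np.uint8))
    for i in range(1,n):
        if st[i,4]>15: p=W[l==i]; print(nm,st[i],p.mean(0),p.min(0),p.max(0)); print(cv2.minAreaRect(p[:,:2].astype(np.float32)))
# cover plane & rail
k=sub.copy(); k[:160]=0;k[205:]=0; k&=(W[...,2]>55)
P=W[k]; c=np.median(P,0); 
q=P
for _ in range(5):
    c=q.mean(0); m=np.linalg.svd(q-c)[2][2]; m*=np.sign(m[2]); q=P[np.abs((P-c)@m)<1.5]
print('plane',c,m,np.arccos(m[2]),np.degrees(np.arctan2(-m[1],-m[0])),len(q))
g=img.mean(-1); r=k&(g<g[k].mean()-35); print(r.sum())
ys,xs=np.where(r); print(xs.min(),xs.max(),ys.min(),ys.max())
p=W[r]; print('rail mean',p.mean(0),'height over plane',np.percentile((p-c)@m,[10,50,90]))
rr=cv2.minAreaRect(np.c_[xs,ys].astype(np.float32));print(rr)
# cover frame coordinates w.r.t. hinge line: h-point z=36
yaw=np.arctan2(-m[1],-m[0]); th=np.arccos(m[2])
d=np.array([np.cos(th)*np.cos(yaw),np.cos(th)*np.sin(yaw),np.sin(th)])
base=c-4*m; base=base-d*(base[2]-36)/d[2]; e=np.array([-np.sin(yaw),np.cos(yaw),0])
print('hinge pt',base); 
a=(p-base)@d; b=(p-base)@e; print('rail s',np.percentile(a,[2,50,98]),'lateral',np.percentile(b,[2,50,98]))
pl=P[np.abs((P-c)@m)<2]; b=(pl-base)@e; print('cover lat',np.percentile(b,[1,99]))
E
```

```text
lip [ 282   82   80   21 1556] [615.79306896 154.74851743  49.22280015] [601.67733316 112.670057    45.02705324] [629.84487251 196.84654257  52.4566775 ]
((615.911376953125, 154.44468688964844), (19.11526107788086, 84.12455749511719), 6.789705753326416)
ears [263 202  11  12 112] [483.54881212 199.29052381  43.74651496] [476.34766631 193.58699396  41.68485503] [490.22443718 206.1156339   45.75288973]
((483.19000244140625, 200.01913452148438), (13.270195960998535, 12.153773307800293), 5.908383846282959)
ears [275 203  90  10 497] [490.65579994 139.13446081  43.51368707] [479.66735927  86.5436297   40.00957719] [502.51050465 191.60905575  49.98979909]
((491.6021423339844, 139.07801818847656), (12.082479476928711, 105.12324523925781), 6.692914962768555)
ears [362 203  15  12 117] [498.37106917  80.02916629  43.86297088] [491.26314654  72.49395621  40.11932896] [504.8817702   90.90746328  49.88206109]
((497.85150146484375, 81.5845947265625), (13.162342071533203, 17.6112060546875), 8.374899864196777)
plane [523.85723561 142.84609814  82.48438589] [-0.78283065 -0.09876576  0.6143464 ] 0.9092389794265671 7.190724389203201 2846
341
301 341 174 184
rail mean [531.86609297 144.02565546 101.35331992] height over plane [0.73735737 4.83928522 8.60488753]
((321.0, 179.0), (10.0, 40.0), 90.0)
hinge pt [492.9785986  138.95029774  36.        ]
rail s [71.59006786 75.27858856 77.00693803] lateral [-18.58710605   0.1084227   18.73192927]
cover lat [-51.26486973  51.93127337]
```

Call:
arm_command(
  rows=[
    {"delta_pos": [14, 1.5, 30], "roll": 0.15, "jaw": 0},
    {"delta_pos": [14, 1.5, 70], "roll": 0.15, "jaw": 0},
    {"delta_pos": [14, 1.5, 105], "roll": 0.15, "jaw": 0},
    {"delta_pos": [14, 1.5, 130], "roll": 0.15, "jaw": 0},
    {"delta_pos": [14, 1.5, 140], "roll": 0.15, "jaw": 0},
    {"delta_pos": [14, 1.5, 140], "roll": 0.15, "jaw": 0},
    {"delta_pos": [14, 1.5, 140], "roll": 0.15, "jaw": 0},
  ],
)

```text
time_s: 2.4
ee_pos: [504.2, 138.7, 89.2]
ee_rot: [180.0, -0.1, 6.8]
force: [0.4, 0.3, 0.6]
gripper_width: 0.9
gripper_force: 0.0
```

```bash
python3 - <<'E'
from h import *
f=env.grab_frame('side'); c=f['img'][170:310,220:370]; cv2.imwrite('pics/s2.png',cv2.resize(c,None,fx=4,fy=4,interpolation=cv2.INTER_CUBIC))
E
```

```text
(no output)
```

View pics/s2.png

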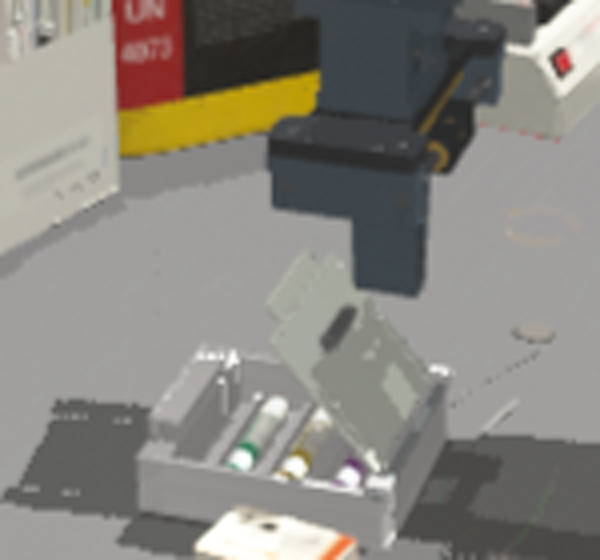

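The side view shows the tip above the plate on the hinge side of the rail. A finger shoulder overhangs toward the lip, about 47 mm above the tip and 38 mm out, which leaves almost no clearance to the steep cover. So I'll fold in two steps: first press on the plate beyond the rail down to about 0.5 rad, then move to the hinge side of the rail.

Call:
arm_command(
  rows=[
    {"delta_pos": [0, 0, -25], "roll": 0, "jaw": 0},
    {"delta_pos": [0, 0, -40], "roll": 0, "jaw": 0},
    {"delta_pos": [13, 0, -40], "roll": 0, "jaw": 0},
    {"delta_pos": [26, 0, -40], "roll": 0, "jaw": 0},
    {"delta_pos": [26, 0, -40], "roll": 0, "jaw": 0},
    {"delta_pos": [26, 0, -32], "roll": 0, "jaw": 0},
    {"delta_pos": [26, 0, -26], "roll": 0, "jaw": 0},
    {"delta_pos": [26, 0, -21], "roll": 0, "jaw": 0},
    {"delta_pos": [29, 0, -18], "roll": 0, "jaw": 0},
    {"delta_pos": [32, 0, -15], "roll": 0, "jaw": 0},
    {"delta_pos": [35, 0, -12.5], "roll": 0, "jaw": 0},
    {"delta_pos": [38, 0, -10], "roll": 0, "jaw": 0},
    {"delta_pos": [41, 0, -7], "roll": 0, "jaw": 0},
    {"delta_pos": [44, 0, -3], "roll": 0, "jaw": 0},
    {"delta_pos": [47, 0, 1], "roll": 0, "jaw": 0},
    {"delta_pos": [49.5, 0, 5], "roll": 0, "jaw": 0},
    {"delta_pos": [51.5, 0, 9], "roll": 0, "jaw": 0},
    {"delta_pos": [51.5, 0, 9], "roll": 0, "jaw": 0},
  ],
)

```text
time_s: 3.95
ee_pos: [554.8, 145.6, 78.3]
ee_rot: [180.0, 0.1, 6.8]
force: [0.1, 0.1, 0.3]
gripper_width: 0.3
gripper_force: 0.1
```

```bash
python3 - <<'E'
from h import *
f=env.grab_frame('side'); c=f['img'][170:310,220:370]; cv2.imwrite('pics/s3.png',cv2.resize(c,None,fx=4,fy=4,interpolation=cv2.INTER_CUBIC))
E
```

```text
(no output)
```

View pics/s3.png

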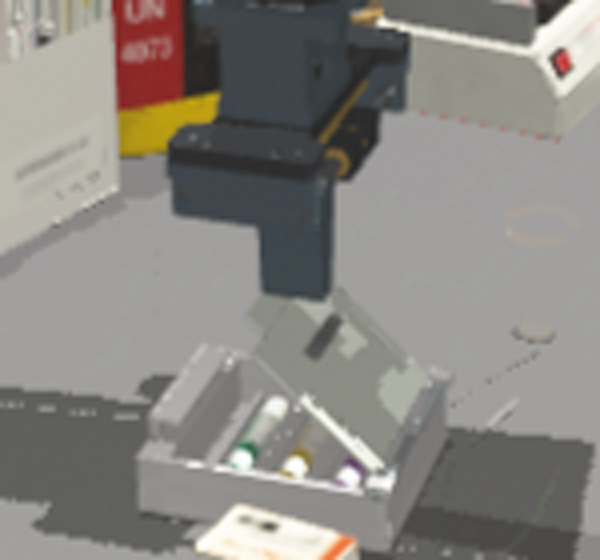

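The cover has folded to about 0.5 rad with the tip on its outer plate. Next I'll lift, move to the hinge side of the rail and check the angle.

Call:
arm_command(
  rows=[
    {"delta_pos": [0, 0, -15], "roll": 0, "jaw": 0},
    {"delta_pos": [0, 0, -32], "roll": 0, "jaw": 0},
    {"delta_pos": [-10, 0, -32], "roll": 0, "jaw": 0},
    {"delta_pos": [-25, 0, -32], "roll": 0, "jaw": 0},
    {"delta_pos": [-37.5, 0, -32], "roll": 0, "jaw": 0},
    {"delta_pos": [-37.5, 0, -32], "roll": 0, "jaw": 0},
    {"delta_pos": [-37.5, 0, -32], "roll": 0, "jaw": 0},
  ],
)

```text
time_s: 4.58
ee_pos: [516.8, 141.1, 111.1]
ee_rot: [180.0, 0.0, 6.8]
force: [0.4, 0.6, 0.9]
gripper_width: 0.3
gripper_force: 0.0
```

```bash
cat > cov.py <<'E'
from h import *
def run():
    f=env.grab_frame('side'); W=cloud(f); u=np.array([.9925,.122,0]); e=np.array([-.122,.9925,0])
    L=W-[490.7,139,36]; x=L@u; y=L@e; z=L[...,2]; g=f['img'].astype(int)
    for lo,hi in((-48,-25),(25,48)):
        k=(y>lo)&(y<hi)&(x>8)&(x<96)&(f['z_map']>0)&(z>-3)&(z<100)
        X,Z=x[k],z[k]
        best=max(np.linspace(-.05,1.1,231),key=lambda t:(np.abs(Z*np.cos(t)-X*np.sin(t)-4)<2).sum())
        print('theta',best,(np.abs(Z*np.cos(best)-X*np.sin(best)-4)<2).sum(),k.sum())
    return f
if __name__=='__main__': run()
E
python3 cov.py
```

```text
theta 0.7400000000000001 180 223
theta 0.7400000000000001 206 268
```

Call:
arm_command(
  rows=[
    {"delta_pos": [-6.5, 0, 15], "roll": 0, "jaw": 0},
    {"delta_pos": [-6.5, 0, 28], "roll": 0, "jaw": 0},
    {"delta_pos": [-6.5, 0, 34], "roll": 0, "jaw": 0},
    {"delta_pos": [-6.5, 0, 37], "roll": 0, "jaw": 0},
    {"delta_pos": [-4, 0, 40], "roll": 0, "jaw": 0},
    {"delta_pos": [-1.6, 0, 42.7], "roll": 0, "jaw": 0},
    {"delta_pos": [0.5, 0, 46], "roll": 0, "jaw": 0},
    {"delta_pos": [2.9, 0, 49], "roll": 0, "jaw": 0},
    {"delta_pos": [4.5, 0, 52.5], "roll": 0, "jaw": 0},
    {"delta_pos": [6, 0, 56], "roll": 0, "jaw": 0},
    {"delta_pos": [7.3, 0, 60], "roll": 0, "jaw": 0},
    {"delta_pos": [8.5, 0, 64], "roll": 0, "jaw": 0},
    {"delta_pos": [8.5, 0, 64], "roll": 0, "jaw": 0},
  ],
)

```text
time_s: 5.72
ee_pos: [524.6, 141.8, 46.0]
ee_rot: [180.0, 0.2, 6.8]
force: [-0.2, -0.1, 0.7]
gripper_width: 0.6
gripper_force: 0.0
```

```bash
python3 - <<'E'
from h import *; import cov
f=cov.run(); c=f['img'][170:310,220:370]; cv2.imwrite('pics/s4.png',cv2.resize(c,None,fx=4,fy=4,interpolation=cv2.INTER_CUBIC))
E
```

```text
theta 0.535 105 137
theta 0.535 214 278
```

View pics/s4.png

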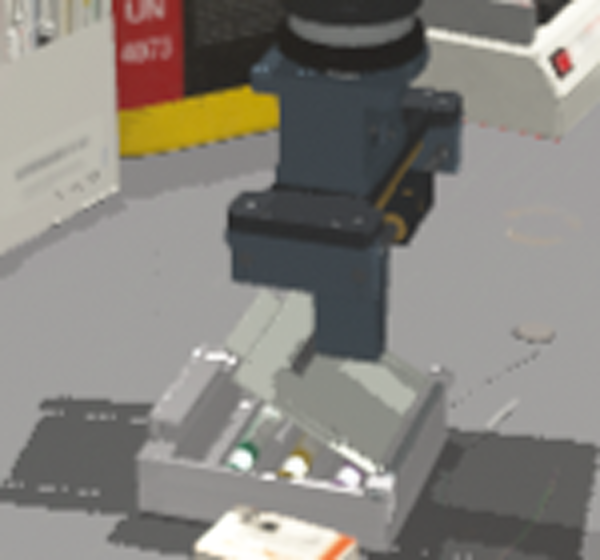

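The side view shows the cover still raised at about 0.5 rad with the finger on the hinge side of the rail. That contradicts the tip height, so I'll check the geometry by projecting points.

```bash
python3 - <<'E'
from h import *
s=env.state(); print(s['ee_pos'],s['ee_rot'],s['force'],s['qpos'],s['qvel'])
f=env.grab_frame('side'); fl=240/np.tan(np.radians(f['fov_y'])/2)
u=np.array([.9925,.122,0]); e=np.array([-.122,.9925,0]); H=np.array([490.7,139,36])
def pr(X): c=f['R']@X+f['t']; p=np.array([f['cx'],f['cy']])+fl*c[:2]/c[2]; return ((p-[220,170])*4).round(), c[2].round()
T=s['ee_pos']
for n,X in(('tcp',T),('tip+16',T+16*u),('tip-16',T-16*u),('hingeL',H+60*e),('hingeR',H-60*e),('lip',H+117*u+[0,0,13])): print(n,*pr(X))
W=cloud(f); 
for (a,b) in((350,340),(325,345),(375,345),(350,300),(270,260),(240,340),(300,390),(400,380),(345,470)):
    P=W[170+b//4,220+a//4]; L=P-H; print((a,b),P.round(1),'carrier',(L@u).round(1),(L@e).round(1),P[2].round(1))
E
```

```text
[524.38827556 141.83151608  46.16823041] [179.97192099   0.23395799   6.83227432] [-0.44869798  0.75690332  0.27525766] [1.39209826e+01 2.24270851e+01 1.04362368e+02 1.25400357e-03
 5.34461812e+01 9.70879020e+01] [ 0.12166258 -0.31941111 -0.11096403  0.01241682  0.00032352 -0.00414572]
tcp [348. 411.] 1357.0
tip+16 [320. 407.] 1361.0
tip-16 [376. 416.] 1353.0
hingeL [375. 496.] 1301.0
hingeR [435. 385.] 1403.0
lip [203. 385.] 1375.0
(350, 340) [521.  149.4  95.2] carrier 31.4 6.6 95.2
(325, 345) [534.4 150.8  90.5] carrier 44.8 6.4 90.5
(375, 345) [508.2 147.   94.5] carrier 18.3 5.8 94.5
(350, 300) [519.  154.2 122.2] carrier 30.0 11.6 122.2
(270, 260) [531.4 224.  175.9] carrier 50.8 79.4 175.9
(240, 340) [573.7 172.4  94.8] carrier 86.4 23.0 94.8
(300, 390) [542.5 164.1  68.4] carrier 54.4 18.6 68.4
(400, 380) [510.1 102.6  48.6] carrier 14.8 -38.5 48.6
(345, 470) [518.1 160.4  22.2] carrier 29.9 17.9 22.2
```

```bash
python3 - <<'E'
from h import *
u=np.array([.9925,.122,0]); e=np.array([-.122,.9925,0]); H=np.array([490.7,139,0])
def col(f,px,vs):
    W=cloud(f)
    for v in vs:
        L=W[v,px]-H; print(px,v,f['img'][v,px],(L@u).round(1),(L@e).round(1),L[2].round(1))
f=env.grab_frame('side'); col(f,307,range(240,292,3))
f=env.grab_frame('scene'); cv2.imwrite('pics/sc5.png',f['img']); np.savez('sc5.npz',**f)
fl=240/np.tan(np.radians(f['fov_y'])/2); s=env.state(); c=f['R']@s['ee_pos']+f['t']; print('scene tcp px',f['cx']+fl*c[0]/c[2],f['cy']+fl*c[1]/c[2])
s,f=wrist('w5'); a=f['img'][150:330,220:420]
g=dict(np.load('sc5.npz'))['img'][220:310,235:335]
o=np.zeros((540,800,3),np.uint8); o[:360,:400]=cv2.resize(a,None,fx=2,fy=2); o[:360,400:]=cv2.resize(g,(400,360),interpolation=cv2.INTER_CUBIC); cv2.imwrite('pics/v5.png',o)
E
```

```text
307 240 [75 70 63] 9.8 78.2 170.6
307 243 [76 70 63] 9.0 81.0 165.5
307 246 [77 71 62] 31.6 6.2 116.7
307 249 [76 70 62] 30.7 8.9 111.1
307 252 [76 71 62] 31.1 7.7 103.2
307 255 [76 71 62] 30.8 8.4 96.3
307 258 [74 69 62] 32.1 4.2 86.5
307 261 [173 184 181] 39.0 -18.7 65.5
307 264 [143 151 149] 36.0 -8.9 63.9
307 267 [134 141 139] 33.4 -0.6 61.4
307 270 [133 141 139] 30.3 9.4 60.0
307 273 [134 141 139] 27.2 19.7 58.9
307 276 [134 142 140] 24.5 28.6 57.0
307 279 [133 141 140] 21.4 38.7 56.1
307 282 [198 211 207] 20.3 42.0 50.8
307 285 [132 127 135] 18.4 48.5 47.5
307 288 [253 253 252] 26.8 20.5 21.7
307 291 [233 228 233] 25.0 26.3 17.9
scene tcp px 292.0791718355614 272.8521952489392
```

View pics/v5.png

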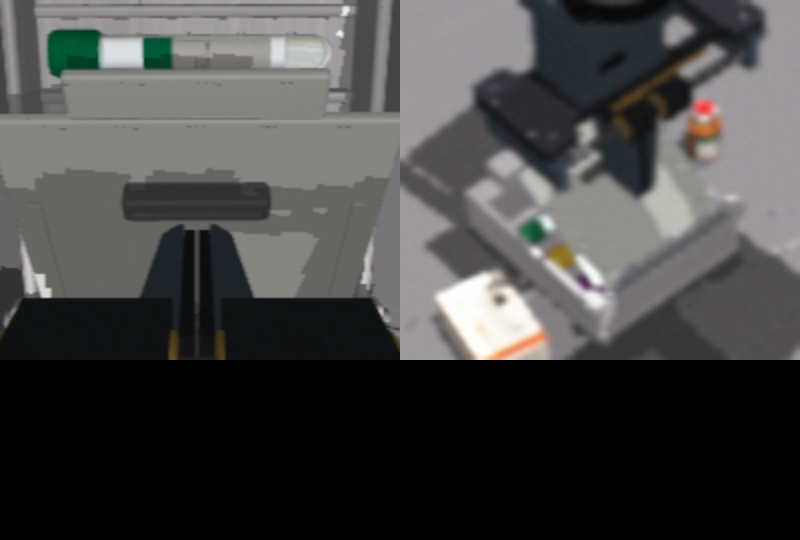

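```bash
python3 - <<'E'
from h import *
s=env.state(); f=dict(np.load('w5.npz')); W=cloud(f); R=Ro.from_euler('xyz',s['ee_rot'],degrees=True).as_matrix()
fl=240/np.tan(np.radians(f['fov_y'])/2); c=f['R']@s['ee_pos']+f['t']; print('tcp px',f['cx']+fl*c[0]/c[2],f['cy']+fl*c[1]/c[2],c[2])
T=(W-s['ee_pos'])@R
for px in (304,310,314,319,325):
    for v in (250,256,260,264,266,270,276,284,292,300): print(px,v,T[v,px].round(1),f['img'][v,px])
u=np.array([.9925,.122,0]); e=np.array([-.122,.9925,0]); H=np.array([490.7,139,0])
L=W-H; x=L@u;y=L@e;z=L[...,2]
for lo,hi in((-48,-25),(25,48)):
    k=(y>lo)&(y<hi)&(z>40)&(x>5)&(x<100)&(f['z_map']>0)&(z<110); 
    p=np.polyfit(x[k],z[k],1); print(k.sum(),p,np.arctan(p[0]))
print(s['force'])
E
```

```text
tcp px 319.2361521600821 267.1371638606458 221.70063719383597
304 250 [ 24.8  -8.2 -37.4] [57 55 55]
304 256 [ 21.1  -8.3 -36.5] [53 52 52]
304 260 [ 13.3  -9.  -22. ] [82 85 84]
304 264 [ 10.   -9.1 -19.8] [83 86 83]
304 266 [ 17.4  -8.1 -41.7] [41 36 29]
304 270 [ 17.4  -7.9 -47.2] [41 34 28]
304 276 [ 17.9  -7.6 -56. ] [42 36 29]
304 284 [ 17.7  -7.2 -64.7] [41 35 30]
304 292 [ 17.5  -6.9 -72.7] [42 36 30]
304 300 [  38.6   -4.7 -120.9] [16 15 14]
310 250 [ 24.6  -5.  -36.7] [57 56 55]
310 256 [ 21.2  -5.1 -36.9] [54 53 54]
310 260 [ 13.7  -5.4 -22.9] [82 85 84]
310 264 [ 17.3  -5.1 -38.6] [41 35 30]
310 266 [ 17.2  -5.  -41.3] [41 34 30]
310 270 [ 17.5  -4.9 -47.4] [40 34 29]
310 276 [ 17.3  -4.7 -54.5] [42 35 31]
310 284 [ 15.7  -4.6 -60.4] [38 33 28]
310 292 [ 16.4  -4.3 -70.4] [32 27 24]
310 300 [ 16.3  -4.2 -77.8] [26 23 20]
314 250 [ 25.1  -2.9 -38.3] [58 56 57]
314 256 [ 21.7  -2.9 -38.1] [54 53 53]
314 260 [ 13.4  -3.1 -22.1] [82 85 84]
314 264 [ 10.2  -3.2 -20.5] [ 96 101  99]
314 266 [ 15.8  -2.9 -37.6] [16 14 15]
314 270 [ 15.8  -2.9 -43.3] [15 14 14]
314 276 [ 16.3  -2
[... 358 characters left out ...]
44. ] [56 58 57]
319 276 [ 16.2  -0.3 -52. ] [55 57 56]
319 284 [ 16.2  -0.3 -61.4] [56 58 57]
319 292 [ 15.9  -0.3 -69.3] [55 58 57]
319 300 [ 15.7  -0.4 -76.7] [55 57 57]
325 250 [ 24.5   3.  -36.6] [57 56 56]
325 256 [ 21.7   2.9 -38.2] [55 54 54]
325 260 [ 13.1   3.3 -21.5] [83 86 85]
325 264 [ 18.    2.9 -40.3] [56 53 49]
325 266 [ 17.1   2.9 -41.1] [44 40 37]
325 270 [ 17.2   2.8 -46.7] [34 30 26]
325 276 [ 17.6   2.6 -55.3] [31 26 24]
325 284 [ 15.3   2.6 -59.6] [26 22 20]
325 292 [ 16.1   2.3 -69.8] [17 15 14]
325 300 [ 15.7   2.2 -76.7] [15 14 15]
4085 [ 0.57374047 41.79985531] 0.5208871936666941
4032 [ 0.57457384 41.78642439] 0.5215139519103675
[-0.10506413  0.14606635 -0.49856594]
```

The wrist depth shows the shut fingers really end about 37 mm behind the stated TCP, and the side view agrees. So the tip is 14 mm above the plate and not touching. I'll redo the fold with the true tip height.

Call:
arm_command(
  rows=[
    {"delta_pos": [-6.5, 0, 6], "roll": 0, "jaw": 0},
    {"delta_pos": [-6.5, 0, 13], "roll": 0, "jaw": 0},
    {"delta_pos": [-6.5, 0, 18], "roll": 0, "jaw": 0},
    {"delta_pos": [-5, 0, 20.5], "roll": 0, "jaw": 0},
    {"delta_pos": [-3.7, 0, 23], "roll": 0, "jaw": 0},
    {"delta_pos": [-2.5, 0, 25.5], "roll": 0, "jaw": 0},
    {"delta_pos": [-1.5, 0, 28], "roll": 0, "jaw": 0},
    {"delta_pos": [-0.7, 0, 30.5], "roll": 0, "jaw": 0},
    {"delta_pos": [0, 0, 33], "roll": 0, "jaw": 0},
    {"delta_pos": [0.5, 0, 34.5], "roll": 0, "jaw": 0},
    {"delta_pos": [0.8, 0, 36], "roll": 0, "jaw": 0},
    {"delta_pos": [0.8, 0, 36], "roll": 0, "jaw": 0},
  ],
)

```text
time_s: 6.97
ee_pos: [527.1, 142.3, 11.1]
ee_rot: [180.0, -0.0, 6.8]
force: [-0.4, -0.6, 1.2]
gripper_width: 0.6
gripper_force: 0.2
```

```bash
python3 - <<'E'
from h import *; import cov
print(env.grip_point_offset); f=cov.run(); print(env.state()['force'])
s,f=wrist('w6'); W=cloud(f); R=Ro.from_euler('xyz',s['ee_rot'],degrees=True).as_matrix(); T=(W-s['ee_pos'])@R
for v in range(240,285,4): print(v,T[v,319].round(1),W[v,319].round(1),f['img'][v,319])
E
```

```text
18.8
theta 0.12500000000000006 75 95
theta 0.12500000000000006 197 253
[-0.29710493 -0.69802297  0.75843292]
240 [ 33.9  -0.3 -48.3] [560.7 146.6  59.5] [80 78 79]
244 [ 30.8  -0.3 -45.1] [557.6 146.3  56.4] [53 51 52]
248 [ 26.   -0.3 -37.3] [552.8 145.7  48.5] [104 109 107]
252 [ 23.6  -0.3 -36.7] [550.4 145.4  48. ] [104 109 107]
256 [ 21.1  -0.3 -36.2] [548.  145.1  47.4] [104 109 108]
260 [ 18.2  -0.3 -34.4] [545.  144.7  45.6] [104 109 108]
264 [ 16.8  -0.3 -36.8] [543.6 144.6  48. ] [103 108 107]
268 [ 15.9  -0.3 -40.5] [542.8 144.5  51.7] [59 62 60]
272 [ 15.9  -0.3 -45.9] [542.8 144.5  57.1] [59 61 60]
276 [ 15.9  -0.3 -51.1] [542.8 144.5  62.3] [58 60 60]
280 [ 16.2  -0.3 -56.7] [543.1 144.6  67.9] [58 61 60]
284 [ 15.9  -0.3 -60.5] [542.7 144.5  71.7] [58 62 61]
```

The cover is at 0.125 rad and following the tip. I'll press it flat.

Call:
arm_command(
  rows=[
    {"delta_pos": [0.5, 0, 2], "roll": 0, "jaw": 0},
    {"delta_pos": [0.8, 0, 4], "roll": 0, "jaw": 0},
    {"delta_pos": [1, 0, 6], "roll": 0, "jaw": 0},
    {"delta_pos": [1, 0, 7.5], "roll": 0, "jaw": 0},
    {"delta_pos": [1, 0, 8.5], "roll": 0, "jaw": 0},
    {"delta_pos": [1, 0, 9.5], "roll": 0, "jaw": 0},
    {"delta_pos": [1, 0, 9.5], "roll": 0, "jaw": 0},
  ],
)

```text
time_s: 7.65
ee_pos: [528.3, 142.5, 4.0]
ee_rot: [-180.0, -0.1, 6.8]
force: [-3.2, -1.2, 15.6]
gripper_width: 0.6
gripper_force: 8.1
```

```bash
python3 - <<'E'
from h import *; import cov
f=cov.run(); s=env.state(); print(s['force'],s['ee_pos'])
E
```

```text
theta -0.0049999999999999906 85 101
theta 0.0050000000000000044 203 238
[-3.58660888 -0.85191623 16.96978721] [528.34715027 142.52788834   3.97327557]
```

Call:
arm_command(
  rows=[
    {"delta_pos": [2, 0, -0.5], "roll": 0, "jaw": 0},
    {"delta_pos": [5, 0, -0.5], "roll": 0, "jaw": 0},
    {"delta_pos": [8, 0, -0.5], "roll": 0, "jaw": 0},
    {"delta_pos": [11, 0, -0.5], "roll": 0, "jaw": 0},
    {"delta_pos": [13, 0, -0.5], "roll": 0, "jaw": 0},
    {"delta_pos": [15, 0, -0.5], "roll": 0, "jaw": 0},
    {"delta_pos": [17, 0, -0.5], "roll": 0, "jaw": 0},
    {"delta_pos": [18, 0, -0.5], "roll": 0, "jaw": 0},
    {"delta_pos": [19, 0, -0.5], "roll": 0, "jaw": 0},
    {"delta_pos": [20, 0, -0.5], "roll": 0, "jaw": 0},
    {"delta_pos": [20, 0, -0.5], "roll": 0, "jaw": 0},
  ],
)

```text
time_s: 8.62
ee_pos: [546.9, 144.7, 3.7]
ee_rot: [180.0, 0.1, 6.8]
force: [-4.7, -0.7, 13.2]
gripper_width: 0.2
gripper_force: 6.5
```

Call:
arm_command(
  rows=[
    {"delta_pos": [1, 0, 0], "roll": 0, "jaw": 0},
    {"delta_pos": [2, 0, 0], "roll": 0, "jaw": 0},
    {"delta_pos": [3, 0, 0], "roll": 0, "jaw": 0},
    {"delta_pos": [4, 0, 0], "roll": 0, "jaw": 0},
    {"delta_pos": [5, 0, 0], "roll": 0, "jaw": 0},
    {"delta_pos": [6, 0, 0], "roll": 0, "jaw": 0},
    {"delta_pos": [7, 0, 0], "roll": 0, "jaw": 0},
    {"delta_pos": [8, 0, 0], "roll": 0, "jaw": 0},
    {"delta_pos": [9, 0, 0], "roll": 0, "jaw": 0},
    {"delta_pos": [10, 0, 0], "roll": 0, "jaw": 0},
    {"delta_pos": [11, 0, 0], "roll": 0, "jaw": 0},
    {"delta_pos": [12, 0, 0], "roll": 0, "jaw": 0},
    {"delta_pos": [12, 0, 0], "roll": 0, "jaw": 0},
  ],
)

```text
time_s: 9.7
ee_pos: [556.7, 145.8, 3.2]
ee_rot: [180.0, 0.3, 6.8]
force: [-7.6, -0.4, 12.8]
gripper_width: 0.5
gripper_force: 8.2
```

```bash
python3 - <<'E'
from h import *; import cov
f=cov.run(); c=f['img'][190:310,230:360]; cv2.imwrite('pics/s7.png',cv2.resize(c,None,fx=4,fy=4,interpolation=cv2.INTER_CUBIC)); s=env.state(); print(s['force'],s['ee_pos'])
E
```

```text
theta -0.0049999999999999906 70 95
theta -0.019999999999999997 171 233
[-7.59617193 -0.50489385 12.96703392] [556.69458314 145.8164721    3.21328925]
```

View pics/s7.png

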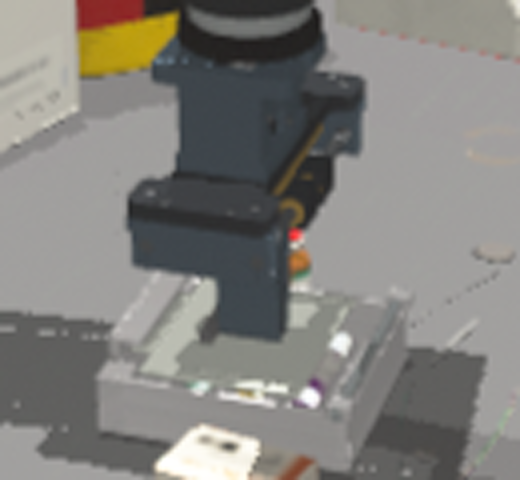

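The cover is flat and sliding under the lip, with the rail at about (210,325) against the finger. It has roughly 2 mm to go, so I'll push to the stop.

Call:
arm_command(
  rows=[
    {"delta_pos": [1, 0, 0], "roll": 0, "jaw": 0},
    {"delta_pos": [2, 0, 0], "roll": 0, "jaw": 0},
    {"delta_pos": [3, 0, 0], "roll": 0, "jaw": 0},
    {"delta_pos": [4, 0, 0], "roll": 0, "jaw": 0},
    {"delta_pos": [4, 0, 0], "roll": 0, "jaw": 0},
  ],
)

```text
time_s: 10.17
ee_pos: [556.6, 145.7, 2.6]
ee_rot: [180.0, 0.8, 6.8]
force: [-13.0, -1.2, 16.6]
gripper_width: 0.5
gripper_force: 12.2
```

Call:
arm_command(
  rows=[
    {"delta_pos": [1, 0, 0], "roll": 0, "jaw": 0},
    {"delta_pos": [2, 0, 0], "roll": 0, "jaw": 0},
    {"delta_pos": [3, 0, 0], "roll": 0, "jaw": 0},
    {"delta_pos": [3, 0, 0], "roll": 0, "jaw": 0},
  ],
)

```text
time_s: 10.5
ee_pos: [556.5, 145.7, 2.2]
ee_rot: [179.9, 1.2, 6.8]
force: [-19.8, -1.5, 19.3]
gripper_width: 0.5
gripper_force: 15.2
```

```bash
python3 - <<'E'
from h import *
s,f=wrist('w8'); W=cloud(f); u=np.array([.9925,.122,0]); e=np.array([-.122,.9925,0]); L=W-[490.7,139,0]; x=L@u;y=L@e;z=L[...,2]
k=(np.abs(y)<20)&(x>60)&(x<125)&(z>38)&(z<60)
for px in (300,319,338):
  for v in range(170,275,3): print(px,v,x[v,px].round(1),y[v,px].round(1),z[v,px].round(1),f['img'][v,px])
E
```

```text
300 170 135.0 7.5 48.9 [161 160 163]
300 173 133.8 7.4 50.3 [161 159 163]
300 176 132.2 7.6 48.3 [156 154 158]
300 179 130.9 7.5 49.4 [158 158 160]
300 182 129.5 7.6 49.2 [164 162 165]
300 185 128.1 7.6 49.5 [159 158 161]
300 188 126.9 7.6 50.5 [163 162 164]
300 191 125.2 7.7 49.0 [162 160 163]
300 194 123.8 7.7 49.2 [160 158 161]
300 197 122.3 7.8 48.8 [161 160 162]
300 200 120.9 7.8 48.9 [157 157 160]
300 203 119.4 7.8 48.7 [154 152 156]
300 206 118.3 7.8 50.3 [145 143 146]
300 209 114.0 8.5 38.0 [131 137 136]
300 212 112.3 8.5 37.8 [160 167 165]
300 215 110.7 8.6 37.5 [160 167 165]
300 218 109.2 8.6 38.2 [159 167 165]
300 221 107.7 8.6 38.4 [159 167 165]
300 224 105.7 8.7 37.1 [159 167 165]
300 227 104.7 8.6 39.2 [160 168 166]
300 230 102.9 8.7 38.8 [159 167 165]
300 233 101.2 8.7 38.7 [159 166 165]
300 236 99.3 8.8 37.6 [117 122 121]
300 239 98.1 8.8 39.2 [118 123 122]
300 242 96.0 8.9 38.0 [118 122 122]
300 245 94.2 8.9 37.5 [118 123 122]
300 248 92.9 8.9 38.7 [117 122 121]
300 251 92.1 8.8 41.3 [49 47 48]
300 254 91.9 8.6 45.1 [54 53 54]
300 257 90.4 8.6 45.5 [63 62 62]
300 260
[... 2085 characters left out ...]
09.2 -11.1 38.5 [160 167 166]
338 221 107.1 -11.2 36.5 [161 167 167]
338 224 105.9 -11.2 38.2 [161 167 166]
338 227 104.2 -11.2 37.9 [161 167 167]
338 230 102.6 -11.2 37.9 [160 167 166]
338 233 100.9 -11.2 37.9 [160 167 166]
338 236 99.2 -11.3 37.7 [117 123 122]
338 239 97.7 -11.3 38.3 [118 122 121]
338 242 96.1 -11.3 38.6 [118 123 122]
338 245 94.2 -11.3 37.8 [117 122 122]
338 248 92.7 -11.3 38.4 [118 122 122]
338 251 91.8 -11.2 40.6 [49 47 48]
338 254 91.8 -11.0 45.0 [55 54 55]
338 257 90.9 -10.8 47.1 [63 61 61]
338 260 89.6 -10.8 47.8 [55 53 53]
338 263 87.7 -10.9 47.1 [62 60 60]
338 266 85.7 -11.0 46.3 [60 59 60]
338 269 81.3 -11.4 40.2 [116 122 122]
338 272 79.0 -11.5 38.9 [100 104 102]
```

The rail's far face is at 92 mm (68+8+16) and the lip edge at 117.5 mm, so the slide is at its stop. I'll ease back, lift clear and check.

Call:
arm_command(
  rows=[
    {"delta_pos": [-4, 0, -0.5], "roll": 0, "jaw": 0},
    {"delta_pos": [-8, 0, -1], "roll": 0, "jaw": 0},
    {"delta_pos": [-10, 0, -2], "roll": 0, "jaw": 0},
    {"delta_pos": [-12, 0, -4], "roll": 0, "jaw": 0},
    {"delta_pos": [-13, 0, -10], "roll": 0, "jaw": 0},
    {"delta_pos": [-13, 0, -30], "roll": 0, "jaw": 0},
    {"delta_pos": [-20, 0, -65], "roll": 0, "jaw": 0},
    {"delta_pos": [-40, 0, -100], "roll": 0, "jaw": 0},
    {"delta_pos": [-60, 0, -140], "roll": 0, "jaw": 0},
    {"delta_pos": [-80, 0, -170], "roll": 0, "jaw": 0},
    {"delta_pos": [-80, 0, -190], "roll": 0, "jaw": 0},
    {"delta_pos": [-80, 0, -190], "roll": 0, "jaw": 0},
    {"delta_pos": [-80, 0, -190], "roll": 0, "jaw": 0},
  ],
)

```text
time_s: 11.63
ee_pos: [487.9, 137.7, 193.6]
ee_rot: [-180.0, -0.2, 6.8]
force: [-0.4, 0.1, -0.7]
gripper_width: 0.3
gripper_force: 0.0
```

```bash
python3 - <<'E'
from h import *; import cov
cov.run()
s,f=wrist('w9'); print(s['ee_pos'],s['force'],s['time_s']); W=cloud(f); u=np.array([.9925,.122,0]); e=np.array([-.122,.9925,0]); L=W-[490.7,139,0]; x=L@u;y=L@e;z=L[...,2]
for lo,hi in((-48,-25),(25,48)):
    k=(y>lo)&(y<hi)&(x>20)&(x<110)&(z>34)&(z<60); p=np.polyfit(x[k],z[k],1); print('theta',p,k.sum())
k=(np.abs(y)<12)&(x>60)&(x<110)&(z>42.5)&(z<60)&(f['img'].mean(-1)<100); print('rail x',np.percentile(x[k],[2,98]),k.sum())
cv2.imwrite('pics/w9c.png',cv2.resize(f['img'][40:300,160:480],(800,600)) if 0 else f['img'])
E
```

```text
theta 0.03500000000000002 135 169
theta 0.04000000000000002 177 215
[487.05648674 137.46884591 192.01863362] [-0.20178439 -0.31128756 -0.85846861] 11.6833
theta [2.78092350e-02 4.07717521e+01] 1983
theta [2.91463543e-02 4.07286829e+01] 1970
rail x [83.6957922  91.20245154] 211
```

View pics/w9c.png

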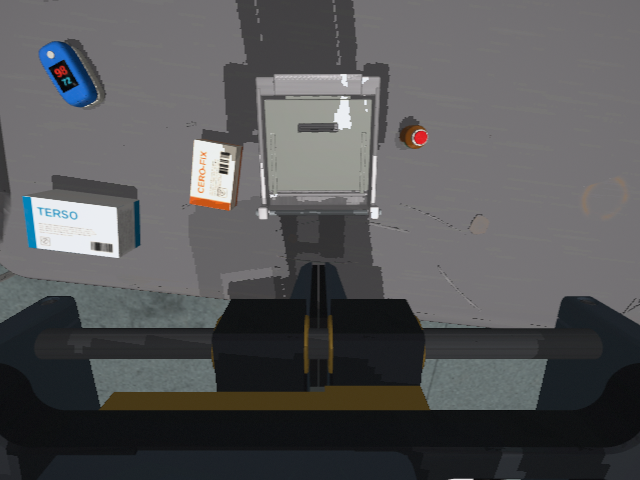

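The wrist view shows the cover shut at (318,145), with its tongue under the lip at (318,88). It rests at 0.03 rad with the rail at 84–91 mm, so it is fully tucked. The box and vial have not moved.

```bash
python3 -c "
from workcell import env
print(env.job_done())"
```

```text
the job is handed in; nothing more can be done
None
```

The cover is folded flat with its tongue fully home under the lip, and it stays shut by itself at about 0.03 rad. The arm is clear, and the job is handed in at about 12 s of robot time.

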